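# Close an adjustable wrench on a clamp nut and nip it up

## Task

The hex nut clamping the little anvil to its grey plate must be tightened with the adjustable wrench lying around it. First roll the wrench's worm, touching it slowly and gently stroking its top towards the nut, until the jaw is snug on the nut and the worm rolls no further; then push the handle to turn the nut an eighth of a turn (45 degrees) clockwise from above. Leave the wrench lying on the nut with its jaw snug, and the things around it alone.

Things in the scene. Friction and masses are not known exactly. Their poses are not given: they have to be found in the camera images.
- wrench: Steel adjustable wrench, 255 mm long, 0.7 kg, loose, flat on the grey plate around the nut. Origin: underside, middle of the mouth (on the nut's axis when snug). x runs along the handle away from the nut, y to the fixed jaw (inner face y = 15 mm), z up. Movable jaw on the -y side. Head 16 mm thick, x -16 to 68, y -37 to 31, throat at x = 18.5. Stiff: touch it at 15 mm/s or less, never over 35 N.
- mouth (a point): Point of the wrench midway between the jaws when snug: wrench frame (0, 0, 8 mm). When the nut is turned, the wrench turns about the nut's axis.
- worm_top (a point): Top of the knurled worm, a roller 20 mm in diameter, 22 mm long, axis along the wrench's y, 5.5 mm proud of the head; wrench frame (40, 0, 21.5 mm). Stroking a pressed fingertip over it towards the nut (wrench -x) closes the jaw, 0.1 mm per mm stroked. Pressed with 6-9 N (the tip held down), it rolls with 1-3.5 N along the stroke; snug, it stalls, this rises to 4-14 N, the tip slips.
- handle (a point): Where to push the handle: a bar 24 mm wide (wrench y -12 to 12), x 67 to 217, z 3 to 16 mm, with an eye 34 mm wide at x = 222. This point is at (165, 0, 9.5 mm) in the wrench frame, 165 mm from the nut's axis. Clockwise from above moves it towards the wrench's -y, so push its +y side.
- jaw_face (a point): Centre of the movable jaw's inner face, wrench frame (0, -18.5 mm + joint jaw, 8 mm); moves along the wrench's y.
- jaw (a joint): Slide of the movable jaw in m, growing as it closes. The opening is 33.5 mm minus this: within 0.0008 of 0 at the start, about 0.0035 when snug on the 30 mm nut. Only the worm moves it; it stays where it is left.
- nut (a joint): Turn of the nut in rad, 0 at the start, growing clockwise from above. It takes 0.5 N m (3 N at point handle), stays where it is left, and turns on past 45 degrees, to 1.4. Hexagon 30 mm across flats, 34.6 over corners, 20 mm high; at the start its flats face the jaws to within 4 degrees.
- nut_mid (a point): Centre of the nut, on its vertical axis, 11 mm above the bed plate's top.
- bed: Fixed grey steel plate 370 x 260 x 12 mm on the bench; origin on the bench under the nut's axis; x -130 to 240, y -200 to 60, top at z = 12 mm. The wrench's handle points along its +x at the start. A small steel anvil, 65 mm above the bench, stands at x = -100.
- jar: Glass jar with wooden lid, 80 mm across, 100 mm high; bystander. Origin under its centre.
- tray: Wooden divided tray of beads, 150 x 200 x 30 mm; bystander. Origin under its centre.
- hammer: Small hammer lying on the bench, 200 mm long; bystander. Origin at its middle.
- tin: Brass tin, 64 mm across, 45 mm high; bystander. Origin under its centre.

How it is judged:
By the outcome, as a careful person would: the job done as asked, in the order asked, and still so for the second after the job is handed in, with the robot touching nothing.
It also fails if it takes over 72 s, if anything falls off the work surface, if the arm or the gripper's body presses on something with over 40 N, if the wrist force passes 120 N, or if a joint passes its speed limit or range.

## Robot

A 7-joint arm with a two-finger parallel gripper is mounted at the origin on the work surface. World frame = base frame: x ahead of the robot, y to its left, z up, the work surface at z = 0. Lengths are in m, angles in rad, forces in N, time in s.
With the tool pointing down it reaches from about 0.425 to 0.95 m from the base axis. Payload 16.7 kg.
Tool frame: the origin (TCP) lies midway between the tips of the shut fingers; the grasp point (between the pads) lies robot.grip_depth behind it (robot.grip_depth is the distance from the TCP to the grasp point, in m); z points along the fingers, y is the line along which they close (so a half turn about z gives the same grasp; the last joint's range is limited). The gripper opens to 94 mm and grips with 3 to 60 N. Pads are 16 mm wide; open, the fingers measure 119 mm over their backs; the gripper's body (75 mm by 177 mm) begins 78 mm behind the grasp point.
Start: joints at [1.117, 0.426, 0.074, 1.606, -0.034, 1.111, -0.067], TCP at [0.203, -0.644, 0.205] pointing down, gripper open.
Joint ranges: [-2.85, 2.85], [-0.5, 2.14], [-1.23, 1.37], [0.21, 2.46], [-1.02, 4.16], [0.16, 2.05], [-2.73, 2.73]. Speed limits (rad/s): [1.89, 1.89, 2.39, 2.39, 3.01, 3.01, 3.01].

## Interface

Orientations are given as a rotation vector (axis times angle).
In Python, from rig import robot gives the robot as it stands.
- The arm moves only by the tool apply_moves, never from a script. Its argument "rows" is one flat list of numbers, 7 for each row, row after row: the opening, from 0 (shut) to 1 (fully open), then the shift along the world's x, y, z in cm, then the turn, a rotation vector about the world's x, y, z in degrees. A call has 1 to 10 rows; each row is the pose to reach, as a shift and turn from the pose commanded when the call began; what a row does not reach only later rows make up. A row lasts 1/12 s, in which the tool goes at most 41.7 mm and 7.16 degrees, less where a joint would pass 70% of its speed; a pose out of reach is approached as far as the arm can. A call with a gripper value outside its range is refused whole. The fingers move at their own pace and stop on an object; the grip force is fixed at half the most. Time passes only in rows, so rows that repeat a pose let the fingers close. It gives the time, the measured TCP pose, the force, the opening and the grip force at its end, in the units of the state.
- robot.sense(): the state, without advancing time (a new reading comes with each control period).
- robot.snapshot(name): name is "scene" or "top" or "wrist"; returns a dict with "frame" (480x640x3 uint8, blue, green, red), "range_z" (480x640 float32, m along the optical axis (not along the pixel's ray), 0 where there is no reading), "fx", "fy", "cx", "cy" (pixels), "dist_coeffs" ([k1, k2, p1, p2, k3] as OpenCV has them; the pictures are not rectified), "pose" (4x4, takes a point from camera to world coordinates); the wrist camera has in their place "hand_eye" (4x4, takes a point from camera to tool coordinates, whose origin is the TCP and whose axes are the flange's). Camera axes: x right, y up, looking along -z (the intrinsics and any distortion apply to the point x, -y, -z); pixel columns grow to the right and rows downward; lengths in m; the calibration is good to about 2 mm. A picture is of the moment at which its call begins: read the wrist's pose just before it.
- robot.finish_job(): hands the job in; it is judged then, once.
Trained networks look in a picture, given as the dict that the camera call returned (one of the last four; its "shot" number tells which), for a name from the list of things; names that differ only in an ending like _2 or _b are one class to them, and where a whole thing is asked for, a point or a joint stands for the part that bears it (a point fixed in the world has none). Each returns a list of dicts, best first, with "conf" (0 to 1); they miss things now and then, are a little off and sometimes report something else, mostly with a low value. They report only what shows in the picture. A call takes as long as a camera call.
- robot.search_frame(picture, thing): "position" ([column, row] in pixels, amid what is visible of it).
- robot.regions_of(picture, thing): "mask" (480x640 bool, what is visible of it) and "position" ([column, row] in pixels, amid what is visible of it).
- robot.tip_of(picture, thing): "position" ([column, row] in pixels: a listed point, or the origin of a listed thing).
The state is a dict: "t": time; "qpos": joint angles; "qd": joint speeds; "effort": joint torques, N m; "eef_pos": TCP position; "orientation": TCP orientation; "contact_force": force on the tool from outside, world axes, zero at the start; "wrist_torque": the same for the moment, N m; "width": finger opening in m; "grasp_force": force on a finger pad.
Only numpy, scipy, OpenCV 4.12 (cv2) and the standard library are available. Lean on these libraries where they do the work, as an engineer would, in place of code of your own. Each camera call takes 0.05 s, during which the arm holds its last target. There are 200 camera calls.

## Working session

There is one attempt and no reset: what is moved stays moved. The work goes in short steps, Python scripts to look and compute and a tool call to move; the robot and the scene stay as the last step left them, time stands still between calls to the robot, and variables do not carry over. Pictures are saved under pics/ and viewed, at most 10 in all, crops included, and the job is handed in when it is done.

Besides the shell and the picture viewer there is one more tool, called after "Request:" in YAML: its name, and indented under it one key for each argument. apply_moves: Moves the arm, as the interface text tells. Its arguments: {"type":"object","properties":{"rows":{"type":"array"}},"required":["rows"]}

```bash
mkdir -p pics; ls
cat > h.py <<'E'
import numpy as np, cv2
from rig import robot
from scipy.spatial.transform import Rotation as R
def campose(p,s=None):
    if "pose" in p: return np.array(p["pose"])
    T=np.eye(4);T[:3,:3]=R.from_rotvec(s["orientation"]).as_matrix();T[:3,3]=s["eef_pos"]
    return T@np.array(p["hand_eye"])
def ray(p,uv,s=None):
    K=np.array([[p["fx"],0,p["cx"]],[0,p["fy"],p["cy"]],[0,0,1.]])
    n=cv2.undistortPoints(np.array(uv,float).reshape(-1,1,2),K,np.array(p["dist_coeffs"],float))[:,0]
    T=campose(p,s);d=np.c_[n[:,0],-n[:,1],-np.ones(len(n))]
    return T[:3,3],d@T[:3,:3].T
def atz(p,uv,z,s=None):
    o,d=ray(p,uv,s);return o+d*((z-o[2])/d[:,2])[:,None]
def bydepth(p,uv,s=None):
    o,d=ray(p,uv,s);uv=np.array(uv).reshape(-1,2).round().astype(int)
    return o+d*p["range_z"][uv[:,1],uv[:,0]][:,None]
E
python3 - <<'E'
from h import *
s=robot.sense();print(s, robot.grip_depth)
H={"worm_top":.0335,"handle":.0215,"mouth":.02,"nut_mid":.023,"jaw_face":.02,"wrench":.012,"bed":0,"jar":0,"tin":0,"hammer":0,"tray":0}
for n in("top","scene"):
    p=robot.snapshot(n);cv2.imwrite(f"pics/{n}0.png",p["frame"])
    print(n,np.round(campose(p)[:3,3],3))
    for k,z in H.items():
        r=robot.tip_of(p,k)
        if r: print(k,r[0]["conf"],np.round(r[0]["position"]),np.round(atz(p,r[0]["position"],z),4),np.round(bydepth(p,r[0]["position"]),4))
E
```

```text
pics
{'t': 0.0, 'qpos': array([ 1.11651679,  0.42676102,  0.07386804,  1.60658863, -0.03410177,
        1.11082239, -0.06706198]), 'qd': array([-1.67092563e-04,  2.81307372e-04, -4.45813647e-04, -1.35459635e-03,
       -9.29892620e-04, -7.21890863e-05, -1.56501817e-03]), 'effort': array([ 8.64156482e-04, -9.35804629e+01,  3.66706342e+00, -4.54187930e+01,
       -4.87490161e-02,  2.00959237e-02,  1.15706362e-04]), 'eef_pos': array([ 0.20238399, -0.64348388,  0.2047649 ]), 'orientation': array([-3.10391823e+00, -4.76686116e-01,  4.76294251e-04]), 'contact_force': array([-0.14838994, -0.42051904, -0.25708731]), 'wrist_torque': array([-0.00973148, -0.01548714, -0.04672596]), 'grasp_force': 0.0, 'width': 0.09393848075119879} 0.0188
top [0.377 0.012 1.252]
worm_top 0.85 [343. 236.] [[ 0.5765 -0.0605  0.0335]] [[ 0.5764 -0.0605  0.0337]]
handle 0.91 [299. 242.] [[0.5634 0.0625 0.0215]] [[0.5623 0.0622 0.0289]]
mouth 0.96 [358. 231.] [[ 0.5924 -0.1043  0.02  ]] [[ 0.5879 -0.1019  0.0461]]
jaw_face 0.52 [352. 226.] [[ 0.6061 -0.0878  0.02  ]] [[ 0.6078 -0.0885  0.0109]]
wrench 0.95 [357. 234.
[... 546 characters left out ...]
th 0.88 [304. 288.] [[ 0.5898 -0.1074  0.02  ]] [[ 0.5975 -0.1169  0.0309]]
nut_mid 0.79 [306. 287.] [[ 0.5932 -0.1031  0.023 ]] [[ 0.601  -0.1128  0.034 ]]
jaw_face 0.57 [312. 287.] [[ 0.6045 -0.0904  0.02  ]] [[ 0.6078 -0.0946  0.0247]]
wrench 0.8 [304. 286.] [[ 0.5795 -0.0911  0.012 ]] [[ 0.5955 -0.1108  0.0342]]
bed 0.69 [306. 293.] [[ 0.5927 -0.0994 -0.    ]] [[ 0.6006 -0.1092  0.0113]]
jar 0.75 [168. 337.] [[ 0.435  -0.4198  0.    ]] [[ 0.4791 -0.4443  0.0503]]
tin 0.58 [311. 277.] [[ 0.5625 -0.0406  0.    ]] [[ 0.5833 -0.0672  0.0285]]
hammer 0.82 [241. 383.] [[ 0.6617 -0.4067  0.    ]] [[ 0.6727 -0.4158  0.018 ]]
tray 0.87 [413. 214.] [[0.6253 0.4045 0.    ]] [[0.6401 0.3717 0.0225]]
```

Run:
```python
import cv2
a=cv2.imread("pics/top0.png")[150:330,150:510];cv2.imwrite("pics/c0.png",cv2.resize(a,None,fx=2.2,fy=2.2,interpolation=cv2.INTER_CUBIC))
```

```text
(no output)
```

View pics/c0.png

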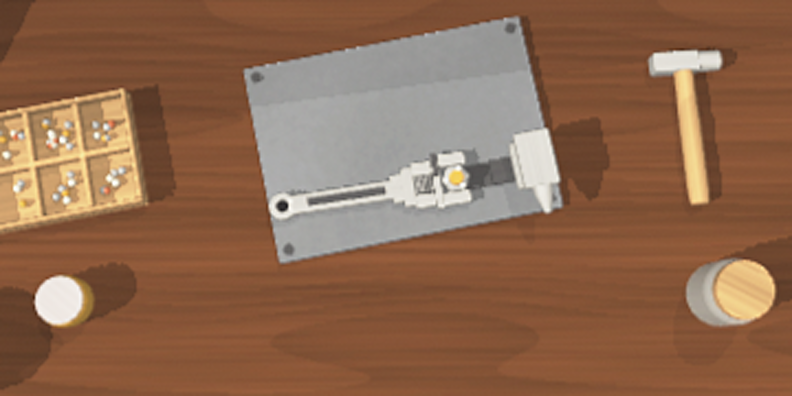

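Request:
apply_moves:
  rows: [0, 0, 0, 4, 0, 0, 0, 0, 1, 2, 8, 0, 0, 0, 0, 3, 5, 11, 0, 0, 0, 0, 5, 8.5, 13, 0, 0, 0, 0, 7, 12, 14, 0, 0, 0, 0, 9, 15.5, 14, 0, 0, 0, 0, 11, 19, 14, 0, 0, 0, 0, 13, 22.5, 14, 0, 0, 0, 0, 15, 26, 14, 0, 0, 0, 0, 17, 29.5, 14, 0, 0, 0]

```text
t: 2.03
eef_pos: [0.3708, -0.3509, 0.3458]
orientation: [3.105, 0.477, 0.0]
contact_force: [2.2, 0.1, 1.0]
width: 0.0307
grasp_force: 0.0
```

Request:
apply_moves:
  rows: [0, 2, 3.5, 0, 0, 0, 0, 0, 4, 7, 0, 0, 0, -2, 0, 6, 10.5, 0, 0, 0, -4, 0, 8, 13.5, -1, 0, 0, -6, 0, 10.5, 16.5, -2, 0, 0, -8.5, 0, 13, 20, -3, 0, 0, -8.5, 0, 15.5, 23, -4, 0, 0, -8.5, 0, 18, 26, -6, 0, 0, -8.5, 0, 20, 29, -8, 0, 0, -8.5, 0, 20, 29, -8, 0, 0, -8.5]

```text
t: 2.87
eef_pos: [0.5715, -0.0562, 0.2619]
orientation: [-3.128, -0.256, 0.005]
contact_force: [-0.8, 1.2, -0.6]
width: 0.0006
grasp_force: 0.0
```

```bash
cat > look.py <<'E'
from h import *
import sys
H={"worm_top":.0335,"handle":.0215,"mouth":.02,"nut_mid":.023,"jaw_face":.02,"wrench":.012,"bed":0}
s=robot.sense();print(s["t"],s["eef_pos"],s["orientation"],s["contact_force"])
p=robot.snapshot("wrist");cv2.imwrite(f"pics/{sys.argv[1]}.png",p["frame"])
print(np.round(campose(p,s),3))
for k,z in H.items():
    r=robot.tip_of(p,k)
    if r: print(k,r[0]["conf"],np.round(r[0]["position"]),np.round(atz(p,r[0]["position"],z,s),4),np.round(bydepth(p,r[0]["position"],s),4))
E
python3 look.py w1
```

```text
2.8667 [ 0.57145027 -0.05619991  0.26191392] [-3.12784184 -0.25560007  0.0045478 ] [-0.83972634  1.15055714 -0.62064588]
[[ 0.163  0.959  0.234  0.638]
 [-0.987  0.159  0.035 -0.046]
 [-0.003 -0.236  0.972  0.44 ]
 [ 0.     0.     0.     1.   ]]
worm_top 0.64 [323. 197.] [[ 0.5801 -0.0592  0.0335]] [[ 0.5801 -0.0592  0.0338]]
handle 0.66 [214. 192.] [[0.5651 0.0606 0.0215]] [[0.5662 0.059  0.0277]]
nut_mid 0.65 [361. 194.] [[ 0.5886 -0.0997  0.023 ]] [[ 0.5907 -0.0975  0.0408]]
jaw_face 0.64 [363. 175.] [[ 0.6093 -0.0984  0.02  ]] [[ 0.6098 -0.0976  0.0266]]
wrench 0.29 [358. 191.] [[ 0.5902 -0.0975  0.012 ]] [[ 0.5934 -0.094   0.0408]]
bed 0.94 [356. 192.] [[ 0.5879 -0.0964  0.    ]] [[ 0.5925 -0.0917  0.0413]]
```

View pics/w1.png

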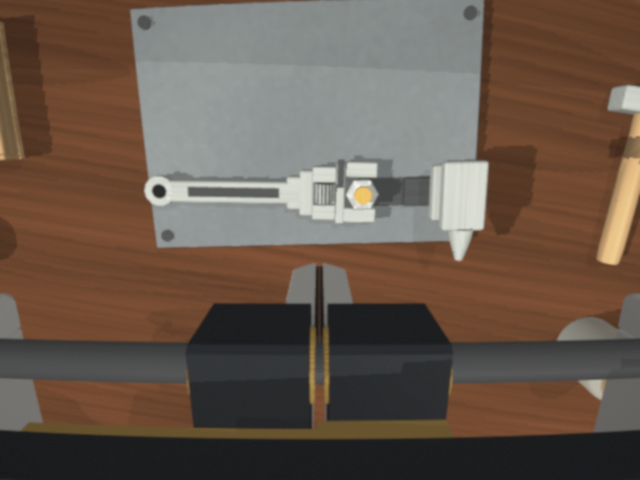

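Request:
apply_moves:
  rows: [0, 0.2, 0.2, -3.5, 0, 0, 0, 0, 0.4, 0.4, -7, 0, 0, 0, 0, 0.6, 0.6, -10.5, 0, 0, 0, 0, 0.6, 0.6, -14, 0, 0, 0, 0, 0.6, 0.6, -17, 0, 0, 0, 0, 0.6, 0.6, -19, 0, 0, 0, 0, 0.6, 0.6, -20, 0, 0, 0, 0, 0.6, 0.6, -20, 0, 0, 0, 0, 0.6, 0.6, -20, 0, 0, 0]

```text
t: 4.02
eef_pos: [0.5767, -0.0572, 0.0663]
orientation: [3.132, 0.244, 0.001]
contact_force: [-0.1, 0.4, -0.1]
width: 0.0007
grasp_force: 0.0
```

```bash
python3 look.py w2
```

```text
4.0167 [ 0.57669406 -0.05717272  0.06630759] [3.13196698e+00 2.44432851e-01 9.12009146e-04] [-0.12735551  0.39573274 -0.13656525]
[[ 0.156  0.961  0.23   0.642]
 [-0.988  0.152  0.037 -0.047]
 [ 0.    -0.233  0.972  0.245]
 [ 0.     0.     0.     1.   ]]
worm_top 0.66 [324. 250.] [[ 0.5831 -0.0599  0.0335]] [[ 0.5828 -0.06    0.0324]]
handle 0.59 [122. 240.] [[0.5663 0.063  0.0215]] [[0.5682 0.0602 0.0272]]
nut_mid 0.6 [389. 244.] [[ 0.5898 -0.0985  0.023 ]] [[ 0.594  -0.0943  0.041 ]]
jaw_face 0.94 [392. 213.] [[ 0.6082 -0.0973  0.02  ]] [[ 0.6091 -0.096   0.026 ]]
bed 0.94 [384. 234.] [[ 0.5907 -0.0988  0.    ]] [[ 0.5973 -0.0922  0.0317]]
```

View pics/w2.png

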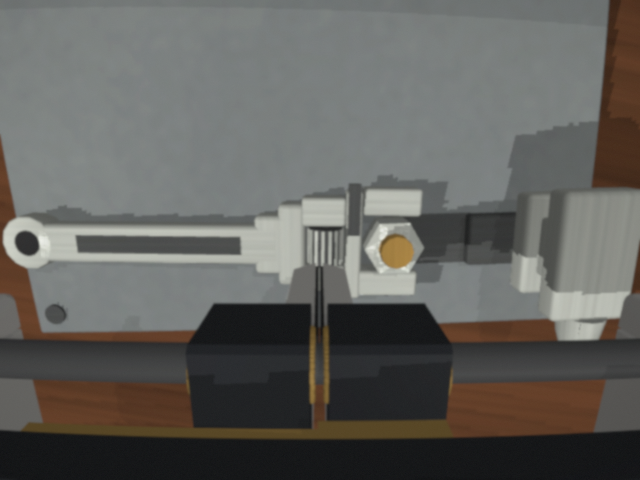

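Request:
apply_moves:
  rows: [0, 0.2, 0.4, -0.8, 0, 0, 0, 0, 0.3, 0.8, -1.6, 0, 0, 0, 0, 0.3, 0.8, -2.0, 0, 0, 0, 0, 0.3, 0.8, -2.4, 0, 0, 0, 0, 0.3, 0.8, -2.5, 0, 0, 0, 0, 0.3, 0.8, -2.5, 0, 0, 0, 0, 0.3, 0.8, -2.5, 0, 0, 0]

```text
t: 5.0
eef_pos: [0.5793, -0.0489, 0.0404]
orientation: [-3.132, -0.245, 0.0]
contact_force: [-0.1, -0.7, -0.2]
width: 0.0002
grasp_force: 0.0
```

```bash
python3 -c "
from h import *
for i in range(3):
    s=robot.sense();print(s['eef_pos'],s['contact_force'])
    robot.snapshot('top')"
```

```text
[ 0.57929403 -0.04886438  0.04042465] [-0.05755141 -0.68655066 -0.19961653]
[ 0.57941765 -0.04888222  0.04061032] [1.1966806  0.04657143 0.00924138]
[ 0.57947281 -0.04889205  0.04071432] [-0.14566845  0.82734123  0.90625554]
```

Request:
apply_moves:
  rows: [0, 0, -0.2, -0.1, 0, 0, 0, 0, 0, -0.3, -0.2, 0, 0, 0, 0, 0, -0.3, -0.3, 0, 0, 0, 0, 0, -0.3, -0.4, 0, 0, 0, 0, 0, -0.3, -0.5, 0, 0, 0, 0, 0, -0.3, -0.6, 0, 0, 0, 0, 0, -0.3, -0.6, 0, 0, 0]

```text
t: 5.73
eef_pos: [0.5792, -0.0517, 0.0342]
orientation: [-3.132, -0.246, 0.0]
contact_force: [1.0, -0.6, 0.2]
width: 0.0003
grasp_force: 0.0
```

Request:
apply_moves:
  rows: [0, 0, 0, -0.05, 0, 0, 0, 0, 0, 0, -0.1, 0, 0, 0, 0, 0, 0, -0.1, 0, 0, 0, 0, 0, 0, -0.1, 0, 0, 0]

```text
t: 6.07
eef_pos: [0.5793, -0.0518, 0.0335]
orientation: [-3.132, -0.245, 0.0]
contact_force: [0.5, -0.4, -0.0]
width: 0.0005
grasp_force: 0.0
```

Request:
apply_moves:
  rows: [0, 0, 0, -0.05, 0, 0, 0, 0, 0, 0, -0.1, 0, 0, 0, 0, 0, 0, -0.1, 0, 0, 0, 0, 0, 0, -0.1, 0, 0, 0]

```text
t: 6.4
eef_pos: [0.5793, -0.0518, 0.0324]
orientation: [-3.132, -0.245, -0.0]
contact_force: [-0.0, -0.3, -0.0]
width: 0.0003
grasp_force: 0.0
```

Request:
apply_moves:
  rows: [0, 0, 0, -0.05, 0, 0, 0, 0, 0, 0, -0.1, 0, 0, 0, 0, 0, 0, -0.1, 0, 0, 0, 0, 0, 0, -0.1, 0, 0, 0]

```text
t: 6.73
eef_pos: [0.5794, -0.0518, 0.0318]
orientation: [3.132, 0.245, 0.0]
contact_force: [-1.0, -0.4, 5.9]
width: 0.0004
grasp_force: 2.5
```

Request:
apply_moves:
  rows: [0, 0, 0, -0.02, 0, 0, 0, 0, 0.01, -0.07, -0.02, 0, 0, 0, 0, 0.02, -0.14, -0.02, 0, 0, 0, 0, 0.03, -0.21, -0.02, 0, 0, 0, 0, 0.04, -0.28, -0.02, 0, 0, 0, 0, 0.06, -0.35, -0.02, 0, 0, 0]

```text
t: 7.23
eef_pos: [0.58, -0.0534, 0.0317]
orientation: [-3.13, -0.247, -0.001]
contact_force: [-4.2, 9.9, 9.1]
width: 0.0006
grasp_force: 6.7
```

Request:
apply_moves:
  rows: [0, -0.03, 0.2, 0, 0, 0, 0, 0, -0.03, 0.25, 0.1, 0, 0, 0, 0, 0, 0.2, 0.3, 0, 0, 0, 0, 0, 0, 0.3, 0, 0, 0, 0, 0.0, -0.2, 0.3, 0, 0, 0, 0, 0.0, -0.3, 0.3, 0, 0, 0, 0, 0.0, -0.3, 0.25, 0, 0, 0, 0, 0.0, -0.3, 0.25, 0, 0, 0]

```text
t: 7.9
eef_pos: [0.5799, -0.0589, 0.0337]
orientation: [3.132, 0.244, -0.0]
contact_force: [-0.9, -2.7, 2.8]
width: 0.0003
grasp_force: 1.2
```

```bash
python3 look.py w3
```

```text
7.9 [ 0.57985152 -0.05888415  0.03374062] [ 3.13167143e+00  2.44474401e-01 -2.00202529e-04] [-0.86730986 -2.65145784  2.83065262]
[[ 0.156  0.96   0.231  0.645]
 [-0.988  0.151  0.037 -0.049]
 [ 0.001 -0.234  0.972  0.212]
 [ 0.     0.     0.     1.   ]]
worm_top 0.69 [322. 272.] [[ 0.5839 -0.0605  0.0335]] [[ 0.5867 -0.06    0.0418]]
handle 0.84 [ 92. 263.] [[0.5651 0.0612 0.0215]] [[0.5673 0.0582 0.0267]]
nut_mid 0.88 [398. 268.] [[ 0.5889 -0.0995  0.023 ]] [[ 0.5942 -0.0947  0.0409]]
bed 0.58 [389. 254.] [[ 0.5895 -0.0991  0.    ]] [[ 0.5979 -0.0915  0.0319]]
```

Request:
apply_moves:
  rows: [0, 0, 0, 0.3, 0, 0, 0, 0, 0, 0, 0.8, 0, 0, 7, 0, 0, 0, 0.8, 0, 0, 14, 0, 0, 0, 0.8, 0, 0, 21, 0, 0, 0, 0.8, 0, 0, 28, 0, 0, 0, 0.8, 0, 0, 35, 0, 0, 0, 0.8, 0, 0, 42, 0, 0, 0, 0.8, 0, 0, 49, 0, 0, 0, 0.8, 0, 0, 56, 0, 0, 0, 0.8, 0, 0, 63]

```text
t: 9.13
eef_pos: [0.5799, -0.058, 0.042]
orientation: [-2.536, -1.854, -0.0]
contact_force: [-0.0, -0.8, -0.1]
width: 0.0003
grasp_force: 0.0
```

Request:
apply_moves:
  rows: [0, 0, 0, 0, 0, 0, 7, 0, 0, 0.2, 0, 0, 0, 14, 0, 0, 0.4, 0, 0, 0, 21, 0, 0, 0.6, 0, 0, 0, 27, 0, 0, 0.6, 0, 0, 0, 27, 0, 0, 0.6, 0, 0, 0, 27]

```text
t: 9.63
eef_pos: [0.5798, -0.0521, 0.0418]
orientation: [-2.045, -2.384, -0.0]
contact_force: [-0.3, -0.3, -0.4]
width: 0.0006
grasp_force: 0.0
```

```bash
python3 look.py w4
```

```text
9.6333 [ 0.57983765 -0.05214775  0.04177398] [-2.04482379e+00 -2.38433065e+00 -4.66541253e-04] [-0.29983388 -0.33248315 -0.40600121]
[[ 0.988 -0.149 -0.035  0.569]
 [ 0.153  0.961  0.231  0.014]
 [-0.    -0.233  0.972  0.22 ]
 [ 0.     0.     0.     1.   ]]
handle 0.93 [326.  41.] [[0.5649 0.0618 0.0215]] [[0.565  0.0605 0.0268]]
nut_mid 0.8 [320. 349.] [[ 0.5872 -0.1005  0.023 ]] [[ 0.5749 -0.0245  0.1541]]
bed 0.88 [326. 330.] [[ 0.5911 -0.1     0.    ]] [[ 0.5756 -0.0213  0.1522]]
```

View pics/w4.png

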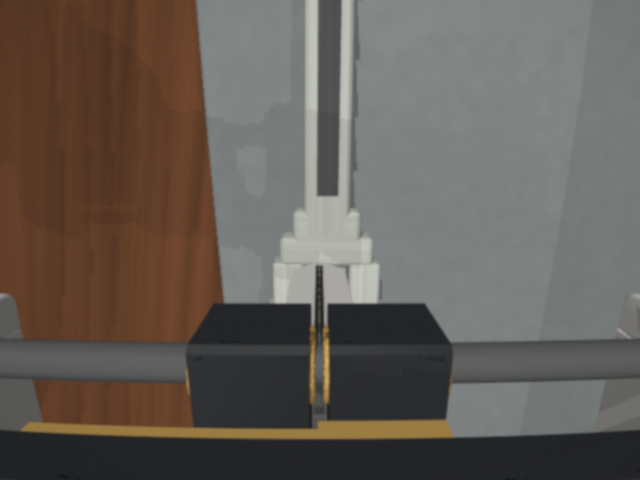

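Request:
apply_moves:
  rows: [0, 0.1, -0.05, -0.2, 0, 0, 0, 0, 0.1, -0.1, -0.4, 0, 0, 0, 0, 0.1, -0.1, -0.5, 0, 0, 0, 0, 0.1, -0.1, -0.6, 0, 0, 0, 0, 0.1, -0.1, -0.7, 0, 0, 0, 0, 0.1, -0.1, -0.75, 0, 0, 0, 0, 0.1, -0.1, -0.8, 0, 0, 0, 0, 0.1, -0.1, -0.8, 0, 0, 0]

```text
t: 10.7
eef_pos: [0.5809, -0.0532, 0.0338]
orientation: [-2.041, -2.388, 0.0]
contact_force: [-0.6, -0.3, 0.9]
width: 0.0007
grasp_force: 0.6
```

Request:
apply_moves:
  rows: [0, 0, 0, -0.03, 0, 0, 0, 0, 0, 0, -0.06, 0, 0, 0, 0, 0, 0, -0.06, 0, 0, 0]

```text
t: 10.95
eef_pos: [0.581, -0.0532, 0.0335]
orientation: [2.041, 2.388, -0.0]
contact_force: [-2.3, 0.4, 6.9]
width: 0.0005
grasp_force: 3.4
```

Request:
apply_moves:
  rows: [0, 0.01, -0.08, 0, 0, 0, 0, 0, 0.02, -0.16, 0, 0, 0, 0, 0, 0.04, -0.24, 0, 0, 0, 0, 0, 0.05, -0.32, 0, 0, 0, 0, 0, 0.06, -0.4, 0, 0, 0, 0]

```text
t: 11.37
eef_pos: [0.5814, -0.0563, 0.0335]
orientation: [-2.04, -2.388, -0.001]
contact_force: [-3.6, 4.5, 8.5]
width: 0.0007
grasp_force: 4.0
```

Request:
apply_moves:
  rows: [0, 0.01, -0.08, 0.01, 0, 0, 0, 0, 0.02, -0.16, 0.01, 0, 0, 0, 0, 0.04, -0.24, 0.01, 0, 0, 0, 0, 0.05, -0.32, 0.01, 0, 0, 0, 0, 0.06, -0.4, 0.01, 0, 0, 0]

```text
t: 11.78
eef_pos: [0.582, -0.0603, 0.0336]
orientation: [-2.04, -2.388, -0.001]
contact_force: [-3.8, 3.2, 7.2]
width: 0.0005
grasp_force: 3.4
```

Request:
apply_moves:
  rows: [0, 0, -0.08, 0, 0, 0, 0, 0, 0, -0.16, 0, 0, 0, 0, 0, 0.01, -0.24, 0, 0, 0, 0, 0, 0.02, -0.32, 0, 0, 0, 0, 0, 0.03, -0.4, 0, 0, 0, 0, 0, 0.04, -0.48, 0, 0, 0, 0]

```text
t: 12.28
eef_pos: [0.5826, -0.065, 0.0336]
orientation: [-2.04, -2.389, -0.002]
contact_force: [-1.7, 4.3, 6.1]
width: 0.0001
grasp_force: 2.8
```

Request:
apply_moves:
  rows: [0, 0, 0, 0.2, 0, 0, 0, 0, -0.05, 0.4, 0.3, 0, 0, 0, 0, -0.16, 0.9, 0.3, 0, 0, 0, 0, -0.16, 1.3, 0.2, 0, 0, 0, 0, -0.16, 1.3, 0.12, 0, 0, 0, 0, -0.16, 1.3, 0.06, 0, 0, 0, 0, -0.16, 1.3, 0, 0, 0, 0, 0, -0.16, 1.3, 0, 0, 0, 0]

```text
t: 12.95
eef_pos: [0.5809, -0.0527, 0.0334]
orientation: [-2.041, -2.388, -0.0]
contact_force: [-2.3, 2.5, 6.1]
width: 0.0007
grasp_force: 3.2
```

Request:
apply_moves:
  rows: [0, 0.01, -0.1, 0, 0, 0, 0, 0, 0.02, -0.22, 0, 0, 0, 0, 0, 0.03, -0.34, 0, 0, 0, 0, 0, 0.05, -0.46, 0, 0, 0, 0, 0, 0.07, -0.58, 0, 0, 0, 0, 0, 0.09, -0.7, 0, 0, 0, 0, 0, 0.11, -0.82, 0, 0, 0, 0, 0, 0.12, -0.94, 0, 0, 0, 0, 0, 0.14, -1.06, 0, 0, 0, 0, 0, 0.15, -1.18, 0, 0, 0, 0]

```text
t: 13.78
eef_pos: [0.5826, -0.0641, 0.0336]
orientation: [-2.04, -2.388, -0.001]
contact_force: [-2.2, 4.2, 6.5]
width: 0.0009
grasp_force: 3.4
```

Request:
apply_moves:
  rows: [0, 0, 0, 0.2, 0, 0, 0, 0, -0.05, 0.4, 0.3, 0, 0, 0, 0, -0.15, 0.8, 0.3, 0, 0, 0, 0, -0.15, 1.18, 0.2, 0, 0, 0, 0, -0.15, 1.18, 0.12, 0, 0, 0, 0, -0.15, 1.18, 0.06, 0, 0, 0, 0, -0.15, 1.18, 0, 0, 0, 0, 0, -0.15, 1.18, 0, 0, 0, 0]

```text
t: 14.45
eef_pos: [0.5809, -0.0527, 0.0334]
orientation: [-2.041, -2.388, -0.0]
contact_force: [-2.2, 3.1, 6.4]
width: 0.0004
grasp_force: 3.3
```

Request:
apply_moves:
  rows: [0, 0.01, -0.08, 0, 0, 0, 0, 0, 0.02, -0.16, 0, 0, 0, 0, 0, 0.03, -0.24, 0, 0, 0, 0, 0, 0.04, -0.32, 0, 0, 0, 0, 0, 0.05, -0.4, 0, 0, 0, 0]

```text
t: 14.87
eef_pos: [0.5814, -0.0563, 0.0335]
orientation: [-2.04, -2.388, -0.001]
contact_force: [-2.4, 4.7, 7.7]
width: 0.0007
grasp_force: 3.8
```

Request:
apply_moves:
  rows: [0, 0.01, -0.08, 0, 0, 0, 0, 0, 0.02, -0.16, 0, 0, 0, 0, 0, 0.03, -0.24, 0, 0, 0, 0, 0, 0.04, -0.32, 0, 0, 0, 0]

```text
t: 15.2
eef_pos: [0.5819, -0.0595, 0.0336]
orientation: [-2.04, -2.388, -0.001]
contact_force: [-3.1, 5.1, 7.0]
width: 0.0005
grasp_force: 3.6
```

Request:
apply_moves:
  rows: [0, 0.01, -0.08, 0, 0, 0, 0, 0, 0.02, -0.16, 0, 0, 0, 0, 0, 0.03, -0.24, 0, 0, 0, 0, 0, 0.04, -0.32, 0, 0, 0, 0, 0, 0.05, -0.4, 0, 0, 0, 0]

```text
t: 15.62
eef_pos: [0.5825, -0.0632, 0.0336]
orientation: [-2.04, -2.388, -0.002]
contact_force: [-2.2, 5.7, 7.3]
width: 0.0007
grasp_force: 3.4
```

Request:
apply_moves:
  rows: [0, 0, 0, 0.2, 0, 0, 0, 0, -0.05, 0.4, 0.3, 0, 0, 0, 0, -0.14, 0.8, 0.3, 0, 0, 0, 0, -0.14, 1.12, 0.2, 0, 0, 0, 0, -0.14, 1.12, 0.12, 0, 0, 0, 0, -0.14, 1.12, 0.06, 0, 0, 0, 0, -0.14, 1.12, 0, 0, 0, 0, 0, -0.14, 1.12, 0, 0, 0, 0]

```text
t: 16.28
eef_pos: [0.5809, -0.0528, 0.0334]
orientation: [-2.041, -2.388, -0.0]
contact_force: [-2.1, 2.7, 6.2]
width: 0.0008
grasp_force: 3.4
```

Request:
apply_moves:
  rows: [0, 0.01, -0.08, 0, 0, 0, 0, 0, 0.02, -0.16, 0, 0, 0, 0, 0, 0.03, -0.24, 0, 0, 0, 0, 0, 0.04, -0.32, 0, 0, 0, 0]

```text
t: 16.62
eef_pos: [0.5813, -0.055, 0.0335]
orientation: [-2.04, -2.388, -0.002]
contact_force: [-4.1, 6.1, 8.0]
width: 0.0001
grasp_force: 3.8
```

Request:
apply_moves:
  rows: [0, 0.01, -0.06, 0, 0, 0, 0, 0, 0.02, -0.12, 0, 0, 0, 0, 0, 0.03, -0.18, 0, 0, 0, 0]

```text
t: 16.87
eef_pos: [0.5816, -0.0567, 0.0335]
orientation: [-2.04, -2.388, -0.002]
contact_force: [-4.2, 7.7, 8.5]
width: 0.0004
grasp_force: 3.9
```

Request:
apply_moves:
  rows: [0, 0.01, -0.06, 0, 0, 0, 0, 0, 0.02, -0.12, 0, 0, 0, 0, 0, 0.03, -0.18, 0, 0, 0, 0]

```text
t: 17.12
eef_pos: [0.5819, -0.0583, 0.0335]
orientation: [-2.039, -2.388, -0.002]
contact_force: [-3.7, 8.1, 8.8]
width: 0.0005
grasp_force: 3.9
```

```bash
python3 look.py w5
```

```text
17.1167 [ 0.58188121 -0.05832106  0.03352088] [-2.03927831e+00 -2.38840454e+00 -1.96397331e-03] [-3.73149931  8.06039785  8.84111599]
[[ 0.988 -0.153 -0.037  0.57 ]
 [ 0.158  0.96   0.229  0.007]
 [ 0.    -0.232  0.973  0.212]
 [ 0.     0.     0.     1.   ]]
handle 0.71 [330.  22.] [[0.5668 0.0622 0.0215]] [[0.5669 0.0604 0.028 ]]
nut_mid 0.58 [323. 345.] [[ 0.5894 -0.0991  0.023 ]] [[ 0.5768 -0.0286  0.1481]]
bed 0.88 [324. 327.] [[ 0.5909 -0.0998  0.    ]] [[ 0.5771 -0.028   0.1419]]
```

Request:
apply_moves:
  rows: [0, 0.01, -0.07, 0, 0, 0, 0, 0, 0.02, -0.14, 0, 0, 0, 0, 0, 0.03, -0.21, 0, 0, 0, 0, 0, 0.04, -0.28, 0, 0, 0, 0]

```text
t: 17.85
eef_pos: [0.5824, -0.061, 0.0336]
orientation: [-2.039, -2.389, -0.002]
contact_force: [-2.8, 8.0, 6.1]
width: 0.0006
grasp_force: 3.4
```

Request:
apply_moves:
  rows: [0, 0.01, -0.07, 0, 0, 0, 0, 0, 0.02, -0.14, 0, 0, 0, 0, 0, 0.03, -0.21, 0, 0, 0, 0, 0, 0.04, -0.28, 0, 0, 0, 0]

```text
t: 18.18
eef_pos: [0.583, -0.064, 0.0336]
orientation: [-2.04, -2.389, -0.002]
contact_force: [-1.4, 7.3, 5.3]
width: 0.0004
grasp_force: 3.1
```

Request:
apply_moves:
  rows: [0, 0, 0, 0.2, 0, 0, 0, 0, -0.05, 0.4, 0.4, 0, 0, 0, 0, -0.15, 1.3, 2, 0, 0, 0, 0, -0.15, 4, 5, 0, 0, 0, 0, -0.15, 6, 8, 0, 0, 0, 0, -0.15, 6, 11, 0, 0, 0, 0, -0.15, 6, 11, 0, 0, 0, 0, -0.15, 6, 11, 0, 0, 0]

```text
t: 18.85
eef_pos: [0.5821, -0.0047, 0.1459]
orientation: [2.038, 2.386, 0.003]
contact_force: [0.3, -0.4, -1.2]
width: 0.0004
grasp_force: 0.0
```

```bash
python3 - <<'E'
from h import *
p=robot.snapshot("top");a=p["frame"][200:260,260:400]
cv2.imwrite("pics/t6.png",cv2.resize(a,None,fx=5.7,fy=5.7,interpolation=cv2.INTER_CUBIC))
E
python3 look.py w6
```

```text
18.9 [ 0.5812783  -0.00533465  0.14429821] [2.04015844e+00 2.38713550e+00 3.85851322e-04] [-0.14255427  0.27425328 -0.02527847]
[[ 0.988 -0.152 -0.038  0.57 ]
 [ 0.157  0.96   0.232  0.061]
 [ 0.001 -0.235  0.972  0.323]
 [ 0.     0.     0.     1.   ]]
handle 0.79 [316. 138.] [[0.5669 0.0628 0.0215]] [[0.567  0.0628 0.0266]]
nut_mid 0.78 [311. 331.] [[ 0.5879 -0.097   0.023 ]] [[0.5737 0.0254 0.2552]]
bed 0.75 [314. 322.] [[ 0.5904 -0.0998  0.    ]] [[0.5773 0.0017 0.2039]]
```

View pics/w6.png

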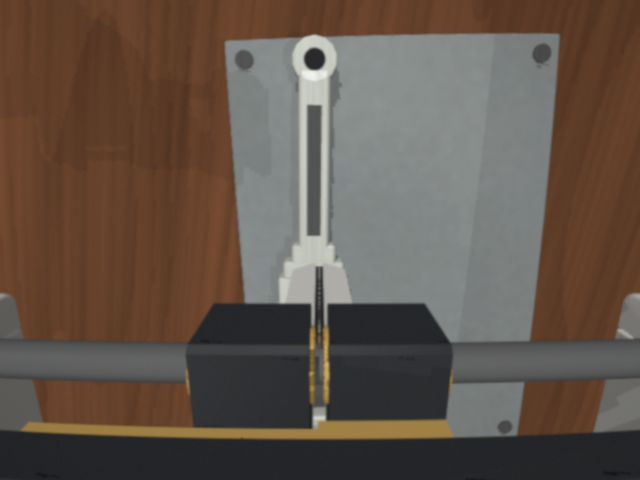

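Request:
apply_moves:
  rows: [0, -1.5, 2, 0, 0, 0, 0, 0, -3, 4, 0, 0, 0, 0, 0, -4.4, 6.3, -2, 0, 0, 0, 0, -4.4, 6.3, -5.5, 0, 0, 0, 0, -4.4, 6.3, -8.5, 0, 0, 0, 0, -4.4, 6.3, -10.5, 0, 0, 0, 0, -4.4, 6.3, -11.7, 0, 0, 0, 0, -4.4, 6.3, -12.4, 0, 0, 0, 0, -4.4, 6.3, -12.4, 0, 0, 0, 0, -4.4, 6.3, -12.4, 0, 0, 0]

```text
t: 20.13
eef_pos: [0.5376, 0.0577, 0.0199]
orientation: [2.041, 2.388, 0.001]
contact_force: [0.4, -0.3, 0.5]
width: 0.0002
grasp_force: 0.0
```

```bash
python3 - <<'E'
from h import *
p=robot.snapshot("top");a=p["frame"][205:260,280:390]
b=cv2.resize(a,None,fx=5,fy=5,interpolation=cv2.INTER_CUBIC)
p=robot.snapshot("scene");c=cv2.resize(p["frame"][250:310,260:370],None,fx=5,fy=5,interpolation=cv2.INTER_CUBIC)
cv2.imwrite("pics/t7.png",np.vstack([b,c]))
E
python3 look.py w7
```

```text
20.2333 [0.53804058 0.05759747 0.02042066] [2.04060140e+00 2.38706163e+00 1.81816615e-03] [ 0.3474934  -0.44406936 -0.68149587]
[[ 0.988 -0.152 -0.038  0.526]
 [ 0.156  0.96   0.231  0.124]
 [ 0.001 -0.234  0.972  0.199]
 [ 0.     0.     0.     1.   ]]
handle 0.76 [378. 280.] [[0.5654 0.0629 0.0215]] [[0.5641 0.065  0.0276]]
```

View pics/t7.png

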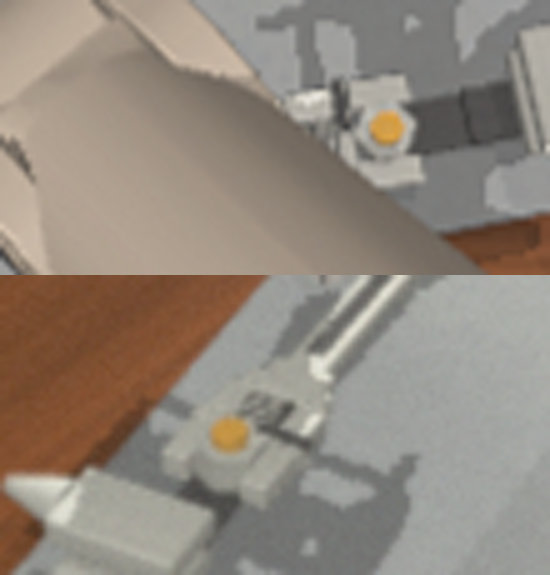

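View pics/w7.png

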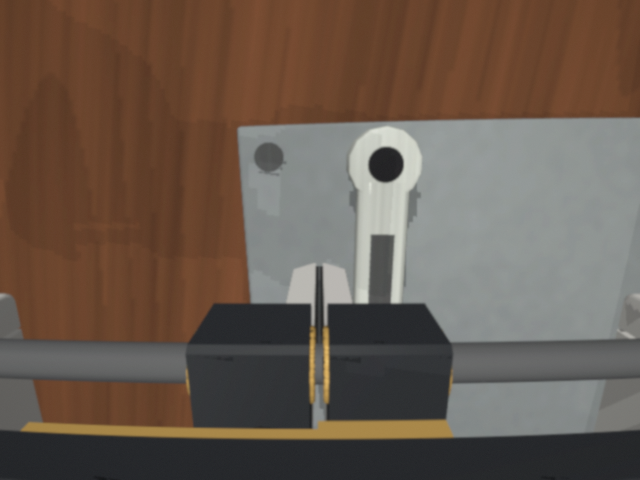

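Request:
apply_moves:
  rows: [0, 0.12, 0.02, 0, 0, 0, 0, 0, 0.24, 0.04, 0, 0, 0, 0, 0, 0.36, 0.06, 0, 0, 0, 0, 0, 0.48, 0.08, 0, 0, 0, 0, 0, 0.6, 0.1, 0, 0, 0, 0, 0, 0.72, 0.12, 0, 0, 0, 0]

```text
t: 21.13
eef_pos: [0.544, 0.0587, 0.0191]
orientation: [-2.041, -2.388, 0.001]
contact_force: [-6.3, -0.9, 1.8]
width: 0.0005
grasp_force: 2.9
```

Request:
apply_moves:
  rows: [0, 0.08, 0.01, 0, 0, 0, 0, 0, 0.16, 0.02, 0, 0, 0, 0, 0, 0.24, 0.03, 0, 0, 0, 0, 0, 0.24, 0.03, 0, 0, 0, 0]

```text
t: 21.47
eef_pos: [0.5455, 0.0589, 0.019]
orientation: [-2.04, -2.387, 0.003]
contact_force: [-8.8, -0.6, 6.7]
width: 0.0003
grasp_force: 5.0
```

```bash
cat > arc.py <<'E'
import numpy as np,sys
# relative row waypoints per call of 10 rows, step deg
r=np.array([float(sys.argv[1]),float(sys.argv[2])])*100;st=float(sys.argv[3]);n=int(sys.argv[4])
def rot(v,d): a=np.radians(-d);return np.array([np.cos(a)*v[0]-np.sin(a)*v[1],np.sin(a)*v[0]+np.cos(a)*v[1]])
for c in range(n):
    b=rot(r,c*10*st);o=[]
    for i in range(1,11):
        d=rot(b,i*st)-b;o+=[0,round(d[0],2),round(d[1],2),0,0,0,round(-i*st,1)]
    print(c,o)
E
python3 arc.py -0.0445 0.1584 0.42 10
```

```text
0 [0, np.float64(0.12), np.float64(0.03), 0, 0, 0, -0.4, 0, np.float64(0.23), np.float64(0.06), 0, 0, 0, -0.8, 0, np.float64(0.35), np.float64(0.09), 0, 0, 0, -1.3, 0, np.float64(0.47), np.float64(0.12), 0, 0, 0, -1.7, 0, np.float64(0.58), np.float64(0.15), 0, 0, 0, -2.1, 0, np.float64(0.7), np.float64(0.18), 0, 0, 0, -2.5, 0, np.float64(0.82), np.float64(0.21), 0, 0, 0, -2.9, 0, np.float64(0.94), np.float64(0.23), 0, 0, 0, -3.4, 0, np.float64(1.05), np.float64(0.26), 0, 0, 0, -3.8, 0, np.float64(1.17), np.float64(0.28), 0, 0, 0, -4.2]
1 [0, np.float64(0.12), np.float64(0.02), 0, 0, 0, -0.4, 0, np.float64(0.24), np.float64(0.05), 0, 0, 0, -0.8, 0, np.float64(0.36), np.float64(0.07), 0, 0, 0, -1.3, 0, np.float64(0.47), np.float64(0.09), 0, 0, 0, -1.7, 0, np.float64(0.59), np.float64(0.11), 0, 0, 0, -2.1, 0, np.float64(0.71), np.float64(0.13), 0, 0, 0, -2.5, 0, np.float64(0.83), np.float64(0.15), 0, 0, 0, -2.9, 0, np.float64(0.95), np.float64(0.16), 0, 0, 0, -3.4, 0, np.float64(1.07), np.float64(0.18), 0, 0, 0, -3.8, 0, np.float64(1.19), np.float64(0.2), 0, 0, 0, -4.2]
2 [0, np.float64
[... 3673 characters left out ...]
91), np.float64(-0.32), 0, 0, 0, -3.4, 0, np.float64(1.02), np.float64(-0.37), 0, 0, 0, -3.8, 0, np.float64(1.13), np.float64(-0.41), 0, 0, 0, -4.2]
9 [0, np.float64(0.11), np.float64(-0.05), 0, 0, 0, -0.4, 0, np.float64(0.22), np.float64(-0.09), 0, 0, 0, -0.8, 0, np.float64(0.33), np.float64(-0.14), 0, 0, 0, -1.3, 0, np.float64(0.44), np.float64(-0.19), 0, 0, 0, -1.7, 0, np.float64(0.55), np.float64(-0.24), 0, 0, 0, -2.1, 0, np.float64(0.66), np.float64(-0.29), 0, 0, 0, -2.5, 0, np.float64(0.77), np.float64(-0.34), 0, 0, 0, -2.9, 0, np.float64(0.88), np.float64(-0.39), 0, 0, 0, -3.4, 0, np.float64(0.99), np.float64(-0.44), 0, 0, 0, -3.8, 0, np.float64(1.1), np.float64(-0.49), 0, 0, 0, -4.2]
```

Request:
apply_moves:
  rows: [0, 0.12, 0.03, 0.05, 0, 0, -0.4, 0, 0.23, 0.06, 0.1, 0, 0, -0.8, 0, 0.35, 0.09, 0.1, 0, 0, -1.3, 0, 0.47, 0.12, 0.1, 0, 0, -1.7, 0, 0.58, 0.15, 0.1, 0, 0, -2.1, 0, 0.7, 0.18, 0.1, 0, 0, -2.5, 0, 0.82, 0.21, 0.1, 0, 0, -2.9, 0, 0.94, 0.23, 0.1, 0, 0, -3.4, 0, 1.05, 0.26, 0.1, 0, 0, -3.8, 0, 1.17, 0.28, 0.1, 0, 0, -4.2]

```text
t: 22.3
eef_pos: [0.5573, 0.0617, 0.0199]
orientation: [-2.127, -2.311, 0.003]
contact_force: [-6.1, -0.2, 2.9]
width: 0.0004
grasp_force: 3.3
```

Request:
apply_moves:
  rows: [0, 0.12, 0.02, 0, 0, 0, -0.4, 0, 0.24, 0.05, 0, 0, 0, -0.8, 0, 0.36, 0.07, 0, 0, 0, -1.3, 0, 0.47, 0.09, 0, 0, 0, -1.7, 0, 0.59, 0.11, 0, 0, 0, -2.1, 0, 0.71, 0.13, 0, 0, 0, -2.5, 0, 0.83, 0.15, 0, 0, 0, -2.9, 0, 0.95, 0.16, 0, 0, 0, -3.4, 0, 1.07, 0.18, 0, 0, 0, -3.8, 0, 1.19, 0.2, 0, 0, 0, -4.2]

```text
t: 23.13
eef_pos: [0.5692, 0.0637, 0.0199]
orientation: [-2.21, -2.231, 0.003]
contact_force: [-7.2, -1.3, 2.6]
width: 0.0001
grasp_force: 3.3
```

Request:
apply_moves:
  rows: [0, 0.12, 0.01, 0, 0, 0, -0.4, 0, 0.24, 0.03, 0, 0, 0, -0.8, 0, 0.36, 0.04, 0, 0, 0, -1.3, 0, 0.48, 0.05, 0, 0, 0, -1.7, 0, 0.6, 0.07, 0, 0, 0, -2.1, 0, 0.72, 0.08, 0, 0, 0, -2.5, 0, 0.84, 0.09, 0, 0, 0, -2.9, 0, 0.96, 0.09, 0, 0, 0, -3.4, 0, 1.08, 0.1, 0, 0, 0, -3.8, 0, 1.2, 0.11, 0, 0, 0, -4.2]

```text
t: 23.97
eef_pos: [0.5812, 0.0649, 0.0199]
orientation: [-2.29, -2.149, 0.003]
contact_force: [-7.2, 0.5, 2.8]
width: 0.0006
grasp_force: 3.3
```

Request:
apply_moves:
  rows: [0, 0.12, 0.01, 0, 0, 0, -0.4, 0, 0.24, 0.01, 0, 0, 0, -0.8, 0, 0.36, 0.02, 0, 0, 0, -1.3, 0, 0.48, 0.02, 0, 0, 0, -1.7, 0, 0.6, 0.02, 0, 0, 0, -2.1, 0, 0.72, 0.02, 0, 0, 0, -2.5, 0, 0.84, 0.02, 0, 0, 0, -2.9, 0, 0.96, 0.02, 0, 0, 0, -3.4, 0, 1.09, 0.02, 0, 0, 0, -3.8, 0, 1.21, 0.02, 0, 0, 0, -4.2]

```text
t: 24.8
eef_pos: [0.5933, 0.0652, 0.0199]
orientation: [-2.367, -2.063, 0.003]
contact_force: [-5.7, 0.2, 3.1]
width: 0.0004
grasp_force: 3.4
```

Request:
apply_moves:
  rows: [0, 0.12, 0, 0, 0, 0, -0.4, 0, 0.24, -0.01, 0, 0, 0, -0.8, 0, 0.36, -0.01, 0, 0, 0, -1.3, 0, 0.48, -0.02, 0, 0, 0, -1.7, 0, 0.6, -0.02, 0, 0, 0, -2.1, 0, 0.72, -0.03, 0, 0, 0, -2.5, 0, 0.84, -0.04, 0, 0, 0, -2.9, 0, 0.96, -0.05, 0, 0, 0, -3.4, 0, 1.08, -0.06, 0, 0, 0, -3.8, 0, 1.2, -0.07, 0, 0, 0, -4.2]

```text
t: 25.63
eef_pos: [0.6053, 0.0646, 0.0199]
orientation: [-2.441, -1.975, 0.003]
contact_force: [-7.3, 0.5, 3.1]
width: 0.0002
grasp_force: 3.4
```

```bash
python3 look.py w8
```

```text
25.6333 [0.6052879  0.06460469 0.01986097] [-2.44112088 -1.97539998  0.00312953] [-7.33316434  0.4794472   3.08220869]
[[ 0.978  0.201  0.051  0.619]
 [-0.208  0.951  0.229  0.13 ]
 [-0.002 -0.235  0.972  0.198]
 [ 0.     0.     0.     1.   ]]
handle 0.96 [365. 282.] [[0.6266 0.0598 0.0215]] [[0.6264 0.0622 0.0275]]
```

Request:
apply_moves:
  rows: [0, 0.12, -0.01, 0, 0, 0, -0.4, 0, 0.24, -0.02, 0, 0, 0, -0.8, 0, 0.36, -0.04, 0, 0, 0, -1.3, 0, 0.48, -0.05, 0, 0, 0, -1.7, 0, 0.6, -0.07, 0, 0, 0, -2.1, 0, 0.72, -0.08, 0, 0, 0, -2.5, 0, 0.84, -0.1, 0, 0, 0, -2.9, 0, 0.96, -0.12, 0, 0, 0, -3.4, 0, 1.08, -0.14, 0, 0, 0, -3.8, 0, 1.2, -0.16, 0, 0, 0, -4.2]

```text
t: 26.87
eef_pos: [0.6173, 0.0631, 0.0199]
orientation: [-2.512, -1.885, 0.003]
contact_force: [-7.7, 0.9, 3.1]
width: 0.0003
grasp_force: 3.4
```

Request:
apply_moves:
  rows: [0, 0.12, -0.02, 0, 0, 0, -0.4, 0, 0.24, -0.04, 0, 0, 0, -0.8, 0, 0.36, -0.06, 0, 0, 0, -1.3, 0, 0.47, -0.09, 0, 0, 0, -1.7, 0, 0.59, -0.11, 0, 0, 0, -2.1, 0, 0.71, -0.14, 0, 0, 0, -2.5, 0, 0.83, -0.16, 0, 0, 0, -2.9, 0, 0.95, -0.19, 0, 0, 0, -3.4, 0, 1.06, -0.21, 0, 0, 0, -3.8, 0, 1.18, -0.24, 0, 0, 0, -4.2]

```text
t: 27.7
eef_pos: [0.6291, 0.0608, 0.0199]
orientation: [-2.579, -1.791, 0.003]
contact_force: [-6.7, 1.5, 2.9]
width: 0.0004
grasp_force: 3.5
```

Request:
apply_moves:
  rows: [0, 0.12, -0.03, 0, 0, 0, -0.4, 0, 0.23, -0.06, 0, 0, 0, -0.8, 0, 0.35, -0.09, 0, 0, 0, -1.3, 0, 0.47, -0.12, 0, 0, 0, -1.7, 0, 0.58, -0.15, 0, 0, 0, -2.1, 0, 0.7, -0.19, 0, 0, 0, -2.5, 0, 0.81, -0.22, 0, 0, 0, -2.9, 0, 0.93, -0.26, 0, 0, 0, -3.4, 0, 1.05, -0.29, 0, 0, 0, -3.8, 0, 1.16, -0.33, 0, 0, 0, -4.2]

```text
t: 28.53
eef_pos: [0.6407, 0.0576, 0.0199]
orientation: [-2.643, -1.696, 0.003]
contact_force: [-6.5, 2.0, 3.3]
width: 0.0004
grasp_force: 3.5
```

Request:
apply_moves:
  rows: [0, 0.11, -0.04, 0, 0, 0, -0.4, 0, 0.23, -0.08, 0, 0, 0, -0.8, 0, 0.34, -0.12, 0, 0, 0, -1.3, 0, 0.46, -0.16, 0, 0, 0, -1.7, 0, 0.57, -0.2, 0, 0, 0, -2.1, 0, 0.68, -0.24, 0, 0, 0, -2.5, 0, 0.8, -0.28, 0, 0, 0, -2.9, 0, 0.91, -0.32, 0, 0, 0, -3.4, 0, 1.02, -0.37, 0, 0, 0, -3.8, 0, 1.13, -0.41, 0, 0, 0, -4.2]

```text
t: 29.37
eef_pos: [0.652, 0.0535, 0.0199]
orientation: [-2.703, -1.598, 0.003]
contact_force: [-6.6, 1.2, 2.2]
width: 0.0001
grasp_force: 3.5
```

Request:
apply_moves:
  rows: [0, 0.11, -0.05, 0, 0, 0, -0.4, 0, 0.22, -0.09, 0, 0, 0, -0.8, 0, 0.33, -0.14, 0, 0, 0, -1.3, 0, 0.44, -0.19, 0, 0, 0, -1.7, 0, 0.55, -0.24, 0, 0, 0, -2.1, 0, 0.66, -0.29, 0, 0, 0, -2.5, 0, 0.77, -0.34, 0, 0, 0, -2.9]

```text
t: 29.95
eef_pos: [0.6597, 0.0502, 0.0199]
orientation: [-2.743, -1.529, 0.003]
contact_force: [-6.7, 2.0, 2.0]
width: 0.0006
grasp_force: 3.6
```

```bash
python3 look.py w9
python3 - <<'E'
from h import *
from types import SimpleNamespace
# dark eye hole in wrist images, same intrinsics
p=robot.snapshot("wrist")
P={"w1":([.57145,-.0562,.26191],[-3.12784,-.2556,.00455]),"w2":([.57669,-.05717,.06631],[3.13197,.24443,.00091]),"w6":([.58128,-.00533,.1443],[2.04016,2.38714,.0004]),"w7":([.53804,.0576,.02042],[2.0406,2.38706,.0018]),"w8":([.60529,.0646,.01986],[-2.44112,-1.9754,.0031])}
s=robot.sense();P["w9"]=(s["eef_pos"],s["orientation"])
N=np.array([.590,-.0995])
for k,(a,b) in P.items():
    im=cv2.cvtColor(cv2.imread(f"pics/{k}.png"),cv2.COLOR_BGR2GRAY)[:300]
    n,l,st,c=cv2.connectedComponentsWithStats((im<60).astype(np.uint8))
    S=dict(eef_pos=a,orientation=b)
    for i in range(1,n):
        w,h,A=st[i][2:5]
        if A>150 and .75<w/h<1.33 and A>.65*w*h:
            q=atz(p,c[i],.026,S)[0][:2];d=q-N
            print(k,c[i].round(),A,q.round(4),"r",np.hypot(*d).round(4),"ang",np.degrees(np.arctan2(d[0],d[1])).round(2))
E
```

```text
29.95 [0.65968438 0.05023293 0.0198775 ] [-2.74282007 -1.52894614  0.00303538] [-6.73008524  2.02351258  1.99389802]
[[ 0.851  0.51   0.125  0.695]
 [-0.525  0.827  0.199  0.107]
 [-0.002 -0.235  0.972  0.198]
 [ 0.     0.     0.     1.   ]]
handle 0.62 [366. 284.] [[0.6779 0.0368 0.0215]] [[0.6784 0.039  0.027 ]]
w2 [ 27. 243.] 356 [0.5565 0.1217] r 0.2238 ang -8.61
w6 [314.  59.] 290 [0.5579 0.1185] r 0.2203 ang -8.39
w7 [386. 164.] 850 [0.5582 0.1183] r 0.2201 ang -8.32
w8 [372. 165.] 871 [0.6397 0.1152] r 0.2204 ang 13.04
w9 [372. 165.] 881 [0.7093 0.0861] r 0.2206 ang 32.74
```

Request:
apply_moves:
  rows: [0, 0.11, -0.05, 0, 0, 0, -0.4, 0, 0.22, -0.11, 0, 0, 0, -0.8, 0, 0.33, -0.16, 0, 0, 0, -1.3, 0, 0.44, -0.21, 0, 0, 0, -1.7, 0, 0.55, -0.27, 0, 0, 0, -2.1, 0, 0.65, -0.32, 0, 0, 0, -2.5, 0, 0.76, -0.38, 0, 0, 0, -2.9, 0, 0.87, -0.44, 0, 0, 0, -3.4, 0, 0.97, -0.49, 0, 0, 0, -3.8, 0, 1.08, -0.55, 0, 0, 0, -4.2]

```text
t: 31.23
eef_pos: [0.6705, 0.0448, 0.0198]
orientation: [-2.797, -1.427, 0.003]
contact_force: [-6.8, 2.5, 3.3]
width: 0.0003
grasp_force: 3.7
```

Request:
apply_moves:
  rows: [0, 0.08, -0.04, 0, 0, 0, -0.3, 0, 0.08, -0.04, 0, 0, 0, -0.3]

```text
t: 31.4
eef_pos: [0.6714, 0.0443, 0.0199]
orientation: [-2.801, -1.42, 0.003]
contact_force: [-6.5, 1.5, 2.8]
width: 0.0004
grasp_force: 3.2
```

```bash
cat > eye.py <<'E'
from h import *
s=robot.sense();p=robot.snapshot("wrist");N=np.array([.590,-.0995]);print(s["eef_pos"],s["contact_force"])
cv2.imwrite("pics/eye.png",p["frame"])
im=cv2.cvtColor(p["frame"],cv2.COLOR_BGR2GRAY)[:300]
n,l,st,c=cv2.connectedComponentsWithStats((im<60).astype(np.uint8))
for i in range(1,n):
    w,h,A=st[i][2:5]
    if A>150 and .75<w/h<1.33 and A>.65*w*h:
        q=atz(p,c[i],.026,s)[0][:2];d=q-N
        print(c[i].round(),A,q.round(4),"r",np.hypot(*d).round(4),"ang",np.degrees(np.arctan2(d[0],d[1])).round(2))
E
python3 eye.py
```

```text
[0.67138311 0.04425296 0.01985567] [-6.49991325  1.45390628  2.80441114]
[372. 165.] 882 [0.7236 0.076 ] r 0.2206 ang 37.28
[365. 292.] 286 [0.6867 0.0283] r 0.1603 ang 37.1
```

Request:
apply_moves:
  rows: [0, -0.08, 0.06, 0, 0, 0, 0, 0, -0.16, 0.12, 0, 0, 0, 0, 0, -0.24, 0.18, 0, 0, 0, 0, 0, -0.5, 0.4, 0, 0, 0, 0, 0, -1.2, 0.9, 0, 0, 0, 0, 0, -2, 1.5, 1, 0, 0, 0, 0, -2, 1.5, 4, 0, 0, 0, 0, -2, 1.5, 8, 0, 0, 0, 0, -2, 1.5, 12, 0, 0, 0, 0, -2, 1.5, 16, 0, 0, 0]

```text
t: 32.28
eef_pos: [0.6513, 0.0598, 0.1828]
orientation: [-2.801, -1.422, 0.0]
contact_force: [1.6, 0.3, 0.3]
width: 0.0005
grasp_force: 0.0
```

Request:
apply_moves:
  rows: [0, -3, 1, 0, 0, 0, 0, 0, -6.5, 2, 0, 0, 0, 0, 0, -10, 3, 0, 0, 0, 0, 0, -13, 4, 0, 0, 0, 0, 0, -16, 5, 0, 0, 0, 0, 0, -16, 5, 0, 0, 0, 0]

```text
t: 32.78
eef_pos: [0.487, 0.111, 0.1809]
orientation: [2.798, 1.426, -0.002]
contact_force: [2.0, 0.3, 0.5]
width: 0.0007
grasp_force: 0.0
```

Run:
```python
from h import *
p=robot.snapshot("top");N=np.array([.590,-.0995])
for k,z in {"handle":.0215,"mouth":.02,"worm_top":.0335,"jaw_face":.02}.items():
    r=robot.tip_of(p,k)
    if r:
        q=atz(p,r[0]["position"],z)[0][:2];d=q-N;print(k,r[0]["conf"],q.round(4),np.degrees(np.arctan2(d[0],d[1])).round(1))
b=cv2.resize(p["frame"][180:270,250:400],None,fx=4,fy=4,interpolation=cv2.INTER_CUBIC)
cv2.imwrite("pics/t10.png",b)
```

```text
handle 0.89 [0.6854 0.0304] 36.3
mouth 0.59 [ 0.5962 -0.103 ] 119.7
worm_top 0.77 [ 0.6079 -0.0784] 40.4
jaw_face 0.61 [ 0.6056 -0.1078] 118.0
```

View pics/t10.png

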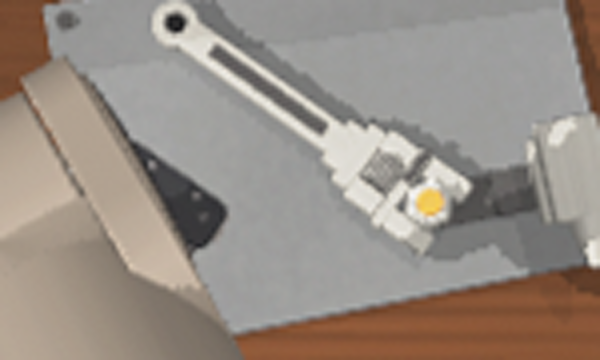

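Request:
apply_moves:
  rows: [0, 0.7, -3.5, 0, 0, 0, 0, 0, 1.4, -7, 0, 0, 0, 0, 0, 2.2, -10.5, 0, 0, 0, 0, 0, 3, -14, 0, 0, 0, 0, 0, 3.8, -17.5, 0, 0, 0, 0, 0, 4.6, -21, -1, 0, 0, 0, 0, 5.4, -24, -2, 0, 0, 0, 0, 6.2, -26.5, -4, 0, 0, 0, 0, 6.2, -26.5, -4, 0, 0, 0, 0, 6.2, -26.5, -4, 0, 0, 0]

```text
t: 33.87
eef_pos: [0.5541, -0.1578, 0.1386]
orientation: [-2.802, -1.415, 0.003]
contact_force: [-1.0, 1.0, 0.8]
width: 0.0003
grasp_force: 0.0
```

Run:
```python
from h import *
s=robot.sense();p=robot.snapshot("wrist");T=campose(p,s)
K=np.array([[p["fx"],0,p["cx"]],[0,p["fy"],p["cy"]],[0,0,1.]])
# rectify the plane z=.028 into wrench frame: 8 px/mm
a=np.radians(37.28);u=np.array([np.sin(a),np.cos(a)]);v=np.array([-u[1],u[0]]);N=np.array([.590,-.0995])
def proj(z):
    X,Y=np.meshgrid(np.linspace(-30,70,800)/1000,np.linspace(40,-40,600)/1000)
    W=np.stack([N[0]+X*u[0]+Y*v[0],N[1]+X*u[1]+Y*v[1],np.full_like(X,z)],-1)-T[:3,3]
    C=W@T[:3,:3];C=C*[1,-1,-1]
    q,_=cv2.projectPoints(C.reshape(-1,3),np.zeros(3),np.zeros(3),K,np.array(p["dist_coeffs"],float))
    q=q.reshape(600,800,2).astype(np.float32);return cv2.remap(p["frame"],q[...,0],q[...,1],cv2.INTER_CUBIC)
cv2.imwrite("pics/r11.png",proj(.030));print(s["eef_pos"])
```

```text
[ 0.5541051  -0.15783037  0.13859395]
```

View pics/r11.png

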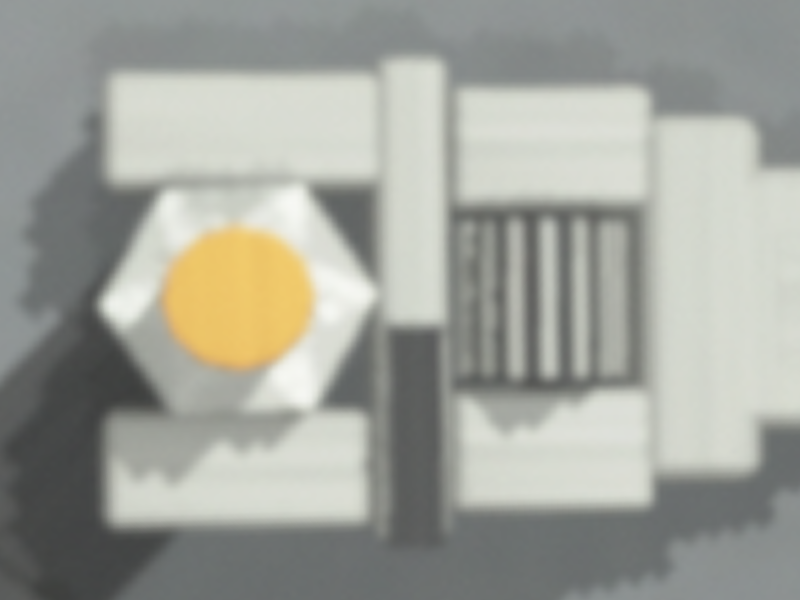

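```bash
python3 -c "
from rig import robot
print(robot.finish_job())"
```

```text
the job is handed in; nothing more can be done
None
```

The worm was stroked until it stalled, the last wrist picture shows both jaws snug on the nut, and the wrench (so the nut with it) turned about 45.6° clockwise by my camera measurement. I handed the job in at about 34 s with the wrench lying on the nut; one early stroke caught the worm's flank and pushed it sideways with about 10 N before I lifted off and turned the tool.

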